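# Make up two rapid-test kits in their roller-lane caddies

### The job

Make up the two rapid-test kits, each in its bench caddy, with the dropper bottle upright in the round cup and the cartons set lengthwise on the sloping roller lane so that they run down to the stop. The blue caddy gets the red-capped bottle and the green-banded carton; the charcoal grey caddy gets the white-capped bottle with the green label, the purple-banded control carton in front against the stop, because the controls are used first, and the orange-banded carton close up behind it. Never let a bottle fall over, and leave everything let go and at rest.

Things in the scene. Friction and masses are not known exactly. Their poses are not given: they have to be found in the camera images.
- caddy_blue: Blue bench caddy, fixed. Origin: centre of the base's underside, 190 (x) x 138 mm (y); x runs from its front to its back, z up. Bottle cup at x=-45, y=+39 mm. Roller lane along x at y=-33, sloping down 14 deg to the front; stop face x=-85, rollers' top z=24 mm there, lane's back end x=+70; 50 mm between rails, 10 mm over the rollers with lips flared to 60.
- caddy_grey: Charcoal grey bench caddy, fixed. Origin: centre of the base's underside, 190 (x) x 138 mm (y); x runs from its front to its back, z up. Bottle cup at x=-45, y=+39 mm. Roller lane along x at y=-33, sloping down 14 deg to the front; stop face x=-85, rollers' top z=24 mm there, lane's back end x=+70; 50 mm between rails, 10 mm over the rollers with lips flared to 60.
- bottle_red_mid (a point): White dropper bottle, red cap, red label band: dia 29, 71 mm tall, about 35 g, upright; this point is on its axis, 35.5 mm up. The plain cylinder to grip reaches 52 mm up. Cup: floor 8, flared rim 22 mm above the worktop, inside dia 47 mm at the floor, 52 at the rim; a bottle standing in it has this point 43.5 mm above the worktop.
- bottle_white_mid (a point): White dropper bottle, white cap, green label band: dia 29, 71 mm tall, about 35 g, upright; this point is on its axis, 35.5 mm up. The plain cylinder to grip reaches 52 mm up. Cup: floor 8, flared rim 22 mm above the worktop, inside dia 47 mm at the floor, 52 at the rim; a bottle standing in it has this point 43.5 mm above the worktop.
- carton_green_mid (a point): White carton with a broad green band: 60 long (x) x 38 wide (y) x 60 mm high, about 60 g; this point is its centre. Grip it across the 38 mm, above its middle. It goes in lengthwise, 38 mm between the lane's rails; let go at about x=+5 in the caddy's frame, z=78 to 82 tilted with the slope, or 86 to 90 level, it settles on the rollers and runs down. Home: x=-63, z=60.
- carton_purple_mid (a point): White carton with a broad purple band (controls): 60 long (x) x 38 wide (y) x 60 mm high, about 60 g; this point is its centre. Grip it across the 38 mm, above its middle. It goes in lengthwise, 38 mm between the lane's rails; let go at about x=+5 in the caddy's frame, z=78 to 82 tilted with the slope, or 86 to 90 level, it settles on the rollers and runs down. Home: x=-63, z=60.
- carton_orange_mid (a point): White carton with a broad orange band: 60 long (x) x 38 wide (y) x 60 mm high, about 60 g; this point is its centre. Grip it across the 38 mm, above its middle. It goes in lengthwise, 38 mm between the lane's rails; let go at about x=+5 in the caddy's frame, z=78 to 82 tilted with the slope, or 86 to 90 level, it settles on the rollers and runs down. Home behind another: x=-5, z=75.
There are look-alikes about, which are no part of the job. What is shaped like the part that bears bottle_white_mid but pink is not meant.

How it is judged:
At the end, for the whole second after the job is handed in: Each bottle stands upright (0.12 rad) in its caddy's cup (11 mm, height 5 mm); green and purple cartons lie on the rollers against their stops (8 mm), orange close behind purple (11 mm), each 10 mm sideways, 6 mm in height, 0.25 rad from straight; all at rest (x of bottle_red_mid in the frame of caddy_blue between -0.056 and -0.034 m and y of bottle_red_mid in the frame of caddy_blue between 0.028 and 0.05 m and z of bottle_red_mid in the frame of caddy_blue between 0.0385 and 0.0485 m and angle between each of bottle_red_mid, bottle_white_mid's own z axis and vertical below 0.12 rad and x of carton_green_mid in the frame of caddy_blue between -0.0702 and -0.0552 m and y of carton_green_mid in the frame of caddy_blue between -0.043 and -0.023 m and z of carton_green_mid in the frame of caddy_blue between 0.0544 and 0.0664 m and angle between each of carton_green_mid, carton_purple_mid, carton_orange_mid's own z axis and vertical below 0.4 rad and angle between the y axis of carton_green_mid and the y axis of caddy_blue, either way round below 0.25 rad and x of bottle_white_mid in the frame of caddy_grey between -0.056 and -0.034 m and y of bottle_white_mid in the frame of caddy_grey between 0.028 and 0.05 m and z of bottle_white_mid in the frame of caddy_grey between 0.0385 and 0.0485 m and x of carton_purple_mid in the frame of caddy_grey between -0.0702 and -0.0552 m and y of carton_purple_mid in the frame of caddy_grey between -0.043 and -0.023 m and z of carton_purple_mid in the frame of caddy_grey between 0.0544 and 0.0664 m and angle between the y axis of each of carton_purple_mid, carton_orange_mid and the y axis of caddy_grey, either way round below 0.25 rad and x of carton_orange_mid in the frame of caddy_grey between -0.013 and 0.006 m and y of carton_orange_mid in the frame of caddy_grey between -0.043 and -0.023 m and z of carton_orange_mid in the frame of caddy_grey between 0.0689 and 0.0809 m and linear speed of each of bottle_red, bottle_white, carton_green, carton_purple, carton_orange below 0.03 m/s and angular speed of each of bottle_red, bottle_white, carton_green, carton_purple, carton_orange below 0.3 rad/s); the robot touches nothing.
It fails at once if a bottle fell over (tilted by more than 0.8 rad) (angle between any of bottle_red_mid, bottle_white_mid's own z axis and vertical above 0.8 rad).
It also fails if it takes over 134 s, if anything falls off the work surface, if the arm or the gripper's body presses on something with over 40 N, if the wrist force passes 120 N, or if a joint passes its speed limit or range.

### The arm

A 7-joint arm with a two-finger parallel gripper is mounted at the origin on a cart in front of the work surface, level with it; the furniture and walls round the work are solid. World frame = base frame: x ahead of the robot, y to its left, z up, the work surface at z = 0. Lengths are in m, angles in rad, forces in N, time in s.
With the tool pointing down it reaches from about 0.4 to 0.875 m from the base axis. Payload 19.3 kg.
Tool frame: the origin (TCP) lies at the very end of the fingers, on their centre line; the grasp point (between the pads) lies 19 mm behind it; z points along the fingers, y is the direction in which the jaws open and shut (so a half turn about z gives the same grasp; the last joint's range is limited). The gripper opens to 85 mm and grips with 20 to 120 N. Pads are 22 mm wide; open, the fingers measure 114 mm over their backs; the gripper's body (76 mm by 85 mm) begins 54 mm behind the grasp point. The pads swing forward as they close: fully open they stand 13 mm farther back than shut.
Start: joints at [-0.07, 0.521, -0.036, 1.599, 0.021, 1.021, -0.113], TCP at [0.625, -0, 0.231] pointing down, gripper open.
Joint ranges: [-2.91, 2.91], [-0.3, 2.13], [-1.5, 1.42], [0.17, 2.43], [-1.26, 4.41], [0.16, 1.93], [-2.52, 2.52]. Speed limits (rad/s): [1.89, 1.89, 2.39, 2.39, 3.01, 3.01, 3.01].

### API

Orientations are given as [roll, pitch, yaw] about the fixed x, y, z axes, in that order (R = Rz(yaw) Ry(pitch) Rx(roll)).
In Python, from workcell import bot, vision, job_done gives the robot as it stands.
- The arm moves only by the tool arm_command, never from a script. Its arguments are lists of equal length, an entry for each row: "gripper": the finger opening in cm, from 0 to 8.54; "slide": the shift along the tool's x, y, z in cm, a list of three; "turn": the turn, a rotation vector about the tool's x, y, z in degrees, a list of three. A call has 1 to 5 rows; each row is the pose to reach, as a shift and turn from the pose commanded when the call began, along the tool's axes at that moment; what a row does not reach only later rows make up. A row lasts 1/8 s, in which the tool goes at most 62.5 mm and 10.7 degrees, less where a joint would pass 70% of its speed; a pose out of reach is approached as far as the arm can. A call with a gripper value outside its range is refused whole. The fingers move at their own pace and stop on an object; "force" is the grip in N (left out, the last holds). Time passes only in rows, so rows that repeat a pose let the fingers close. It gives the time, the measured TCP pose, the force and the opening at its end, in the units of the state.
- bot.observe(): the state, without advancing time (a new reading comes with each control period).
- vision.grab_frame(name): name is "scene" or "side" or "wrist"; returns the picture (480x640x3 uint8, blue, green, red); there is no depth.
- vision.camera_model(name): a dict with "mtx" (3x3 intrinsics, pixels), "T" (4x4, takes a point from camera to world coordinates). Camera axes: x right, y down, z forward; pixel columns grow to the right and rows downward; lengths in m; the calibration is good to about 2 mm. The wrist camera is an equidistant fisheye: a pixel r from the principal point sees the ray r / f radians off the axis. A picture is of the moment at which its call begins: read the wrist's pose just before it. camera_model takes no time and is no camera call; for the wrist camera it gives the pose at the moment of the call.
- job_done(): hands the job in, once; it reports no verdict.
The state is a dict: "clock": time; "qpos": joint angles; "qd": joint speeds; "joint_efforts": joint torques, N m; "position": TCP position; "tool_rot": TCP orientation; "force": force on the tool from outside, world axes, zero at the start; "moment": the same for the moment, N m; "grip_width": finger opening in m.
Only numpy, scipy, OpenCV 4.12 (cv2) and the standard library are available. Lean on these libraries where they do the work, as an engineer would, in place of code of your own. Each camera call takes 0.05 s, during which the arm holds its last target. There are 200 camera calls.

## Working session

There is one attempt and no reset: what is moved stays moved. The work goes in short steps, Python scripts to look and compute and a tool call to move; the robot and the scene stay as the last step left them, time stands still between calls to the robot, and variables do not carry over. Pictures are saved under pics/ and viewed, about 12 in all and at most 16, crops included, and the job is handed in when it is done.

Besides the shell and the picture viewer there is one more tool, called by a JSON object that holds its "fn" and its "kwargs", one argument or row to a line. arm_command: Moves the arm, as the interface text tells. Its arguments: {"type":"object","properties":{"gripper":{"type":"array","items":{"type":"number"}},"slide":{"type":"array","items":{"type":"array","items":{"type":"number"}}},"turn":{"type":"array","items":{"type":"array","items":{"type":"number"}}},"force":{"type":"number"}},"required":["gripper","slide","turn"]}

```bash
ls; mkdir -p pics; python3 - <<'E'
from workcell import bot, vision
import cv2,numpy as np
s=bot.observe();print(s)
for n in("scene","side","wrist"):
    im=vision.grab_frame(n);cv2.imwrite(f"pics/{n}0.png",im)
    c=vision.camera_model(n);print(n,c)
E
```

```text
pics
{'clock': 0.0, 'qpos': array([-0.07020453,  0.5220335 , -0.03631736,  1.60000184,  0.02121496,
        1.02108989, -0.11283851]), 'qd': array([ 4.71805833e-04,  7.25749911e-05, -2.50789503e-04, -2.81345384e-04,
        4.87943195e-04,  1.50292724e-04,  6.73912134e-04]), 'joint_efforts': array([-4.24098413e-03, -9.27110124e+01,  1.97758444e+00, -3.69928443e+01,
        1.76317629e-02,  8.19846697e-03, -6.58496788e-05]), 'position': array([ 6.24664826e-01, -4.40135060e-05,  2.30715907e-01]), 'tool_rot': array([-3.14044975e+00,  9.93166218e-05,  1.57075143e+00]), 'force': array([-0.27997923, -0.04960314, -0.3926745 ]), 'moment': array([0.05908309, 0.02754055, 0.04425876]), 'grip_width': 0.0855750389107548}
scene {'mtx': array([[480.53631047,   0.        , 313.96334663],
       [  0.        , 480.53631047, 240.50030302],
       [  0.        ,   0.        ,   1.        ]]), 'T': array([[-0.5043799 , -0.33167421,  0.79724095, -0.25200994],
       [-0.86346743,  0.19907198, -0.4634591 ,  0.64592377],
       [-0.00499091, -0.92215105, -0.38679779,  0.43679259],
       [ 0.        ,  0. 
[... 272 characters left out ...]
       [-0.10926405, -0.38475436,  0.91652902, -0.65623518],
       [-0.00903556, -0.92162702, -0.38797165,  0.42452033],
       [ 0.        ,  0.        ,  0.        ,  1.        ]])}
wrist {'mtx': array([[371.64829954,   0.        , 322.82790674],
       [  0.        , 371.64829954, 241.55169687],
       [  0.        ,   0.        ,   1.        ]]), 'T': array([[ 9.99998907e-01, -1.39075082e-03, -5.01952605e-04,
         6.24895814e-01],
       [-1.47680701e-03, -9.56027261e-01, -2.93274096e-01,
         7.50650111e-02],
       [-7.20091836e-05,  2.93274517e-01, -9.56028270e-01,
         3.71911323e-01],
       [ 0.00000000e+00,  0.00000000e+00,  0.00000000e+00,
         1.00000000e+00]])}
```

View pics/scene0.png

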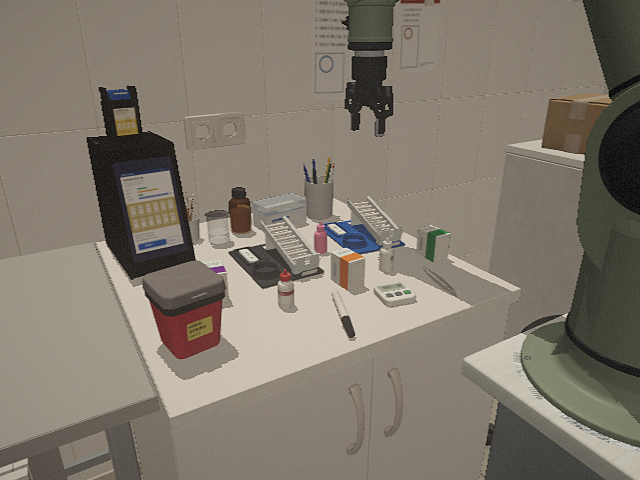

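View pics/side0.png

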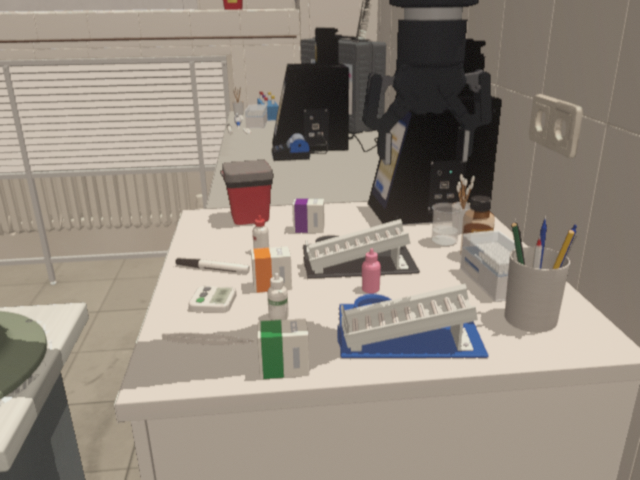

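View pics/wrist0.png

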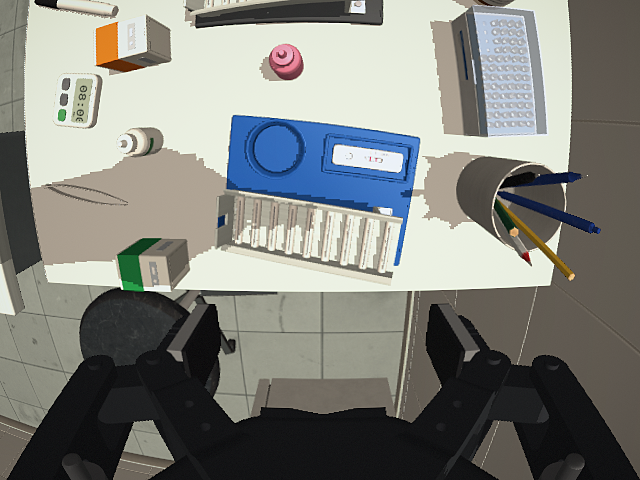

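```bash
cat > h.py <<'E'
import cv2,numpy as np,pickle
from workcell import bot,vision
def snap(name,tag):
    c=vision.camera_model(name);im=vision.grab_frame(name)
    cv2.imwrite(f"pics/{tag}.png",im);pickle.dump((name,c),open(f"pics/{tag}.pkl","wb"));return im
def rays(tag,px):
    name,c=pickle.load(open(f"pics/{tag}.pkl","rb"));K=c["mtx"];T=c["T"]
    p=np.atleast_2d(np.float64(px)).reshape(-1,1,2)
    if name=="wrist":
        d=(p[:,0]-K[:2,2])/[K[0,0],K[1,1]];r=np.linalg.norm(d,axis=1,keepdims=True)
        D=np.hstack([d/np.maximum(r,1e-9)*np.sin(r),np.cos(r)])
    else:
        D=np.hstack([cv2.undistortPoints(p,K,None)[:,0],np.ones((len(p),1))])
    return T[:3,3],D@T[:3,:3].T
def plane(tag,px,z):
    o,D=rays(tag,px);return o+D*((z-o[2])/D[:,2])[:,None]
def tri(obs): # [(tag,px),...]
    A=np.zeros((3,3));b=np.zeros(3)
    for t,p in obs:
        o,D=rays(t,p);d=D[0]/np.linalg.norm(D[0]);M=np.eye(3)-np.outer(d,d);A+=M;b+=M@o
    return np.linalg.solve(A,b)
E
python3 - <<'E'
import pickle,numpy as np
from workcell import vision
from h import *
for n in("scene","side","wrist"): pickle.dump((n,vision.camera_model(n)),open(f"pics/{n}0.pkl","wb"))
np.set_printoptions(precision=3,suppress=True)
print("red",tri([("scene0",(286,291)),("side0",(261,240))]))
print("white",tri([("scene0",(387,257)),("side0",(278,300))]))
print("green",tri([("scene0",(433,245)),("side0",(283,348))]))
print("orange",tri([("scene0",(347,270)),("side0",(272,269))]))
print("purple",tri([("scene0",(217,270)),("side0",(308,216))]))
print("device",plane("scene0",[(120,275),(193,262),(100,240)],0))
print("bin",plane("scene0",[(165,355),(220,345)],0),"binTop",plane("scene0",[(165,300)],.11))
print("whitecap wrist",plane("wrist0",[(124,144)],.068))
print("blue base corners",plane("wrist0",[(232,115),(419,137),(400,263)],.005))
print("cup rim",plane("wrist0",[(275,148)],.02))
print("dev top",tri([("scene0",(120,88)),("side0",(327,30))]))
print("edges",plane("wrist0",[(25,100),(130,290),(560,290)],0))
E
```

```text
red [0.421 0.312 0.024]
white [0.442 0.071 0.027]
green [ 0.443 -0.053  0.027]
orange [0.436 0.174 0.027]
purple [0.517 0.4   0.04 ]
device [[0.694 0.548 0.   ]
 [0.679 0.403 0.   ]
 [0.912 0.556 0.   ]]
bin [[0.379 0.539 0.   ]
 [0.362 0.459 0.   ]] binTop [[0.345 0.534 0.11 ]]
whitecap wrist [[0.448 0.073 0.068]]
blue base corners [[ 0.535  0.093  0.005]
 [ 0.721  0.071  0.005]
 [ 0.707 -0.062  0.005]]
cup rim [[0.58  0.059 0.02 ]]
dev top [0.566 0.514 0.37 ]
edges [[ 0.254  0.146  0.   ]
 [ 0.391 -0.1    0.   ]
 [ 0.929 -0.105  0.   ]]
```

{"fn": "arm_command", "kwargs": {
  "gripper": [8.5, 8.5, 8.5, 8.5, 8.5],
  "slide": [
    [24, -7, -4],
    [24, -7, -4],
    [24, -7, -4],
    [24, -7, -4],
    [24, -7, -4]
  ],
  "turn": [
    [0, 0, 0],
    [0, 0, 0],
    [0, 0, 0],
    [0, 0, 0],
    [0, 0, 0]
  ]
}}

```text
clock: 0.78
position: [0.5531, 0.2451, 0.2717]
tool_rot: [-3.141, -0.002, 1.578]
force: [0.8, -0.5, -0.0]
grip_width: 0.0849
```

```bash
python3 -c "
from h import *
snap('wrist','w1');s=bot.observe();print(s['clock'],s['position'],s['tool_rot'])"
```

```text
0.825 [0.55404427 0.24250024 0.27138372] [-3.14145939e+00 -6.60233754e-04  1.57469849e+00]
```

View pics/w1.png

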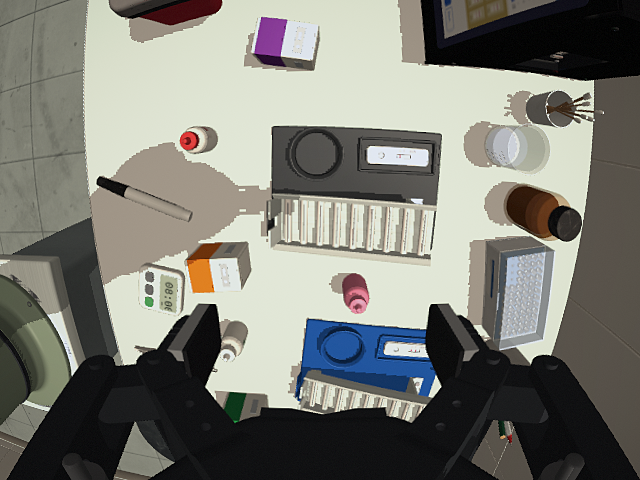

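```bash
python3 - <<'E'
import cv2,numpy as np
w0=cv2.imread("pics/wrist0.png");w1=cv2.imread("pics/w1.png")
def c(im,x,y,w,h,W,H): 
    o=cv2.resize(im[y:y+h,x:x+w],(W,H),interpolation=cv2.INTER_CUBIC)
    cv2.putText(o,f"{x},{y}",(5,H-8),0,.5,(0,0,255),1);return o
top=np.hstack([c(w1,240,5,100,75,400,300),c(w1,180,230,100,75,400,300)])
bot=np.hstack([c(w0,105,225,100,75,400,300),c(w1,255,115,200,150,400,300)])
cv2.imwrite("pics/m1.png",np.vstack([top,bot]))
E
```

```text
(no output)
```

View pics/m1.png

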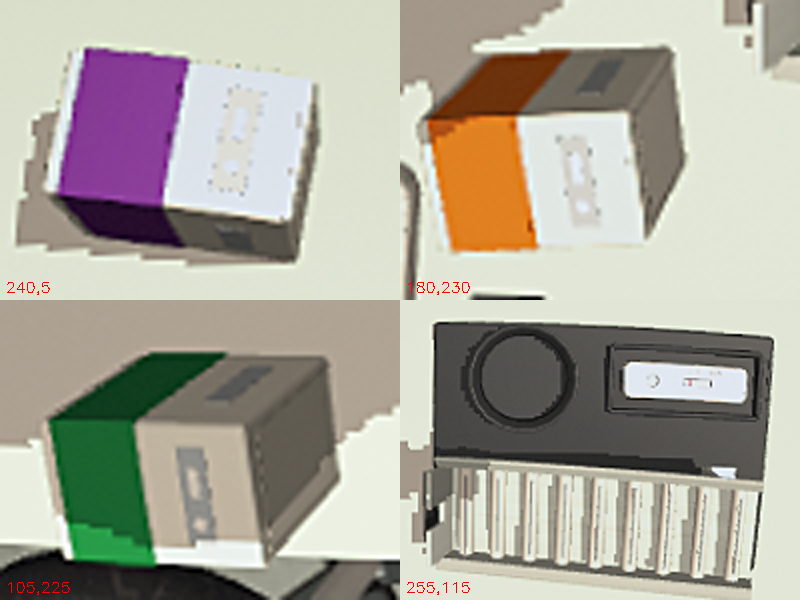

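```bash
python3 - <<'E'
from h import *
np.set_printoptions(precision=4,suppress=True)
def carton(tag,px):
    P=plane(tag,px,.06)[:,:2];ux=(P[1]+P[2]-P[0]-P[3])/2;uy=(P[0]+P[1]-P[2]-P[3])/2
    print(tag,"ctr",P.mean(0),"len",np.linalg.norm(ux),np.linalg.norm(uy),"yaw",np.degrees(np.arctan2(ux[1],ux[0])),np.degrees(np.arctan2(-uy[0],uy[1])))
carton("w1",[(258.5,17),(320,25),(313.2,59.5),(252,52.5)])
carton("w1",[(186.2,259.5),(237,258),(241.2,290),(193.8,292.5)])
carton("wrist0",[(117.5,255),(166.8,255.5),(170.8,292),(122.5,290)])
P=plane("w1",[(272.5,126),(441.5,133.5)],.003)[:,:2];u=P[1]-P[0];yaw=np.arctan2(u[1],u[0]);R=np.array([[np.cos(yaw),-np.sin(yaw)],[np.sin(yaw),np.cos(yaw)]])
print("grey",P,np.linalg.norm(u),np.degrees(yaw)); c=P.mean(0)-R@[0,.069]
cup=plane("w1",[(316,154)],.02)[0,:2];print("ctr",c,"cup meas",cup,"pred",c+R@[-.045,.039],"lane +5",c+R@[.005,-.033])
yaw=np.radians(-6.4);R=np.array([[np.cos(yaw),-np.sin(yaw)],[np.sin(yaw),np.cos(yaw)]]);c=np.array([.621,.0155])
print("blue cup",c+R@[-.045,.039],"lane",c+R@[.005,-.033])
print("red",plane("w1",[(189,141)],.07),tri([("w1",(189,141)),("scene0",(286,273))]))
print("white",plane("wrist0",[(124,144)],.07),plane("w1",[(227,355)],.07))
E
```

```text
w1 ctr [0.5176 0.4115] len 0.05879912004538811 0.03595902488606943 yaw -9.279352313472833 -9.368704543067535
w1 ctr [0.4388 0.1747] len 0.05537968791160569 0.03714981257544622 yaw 3.7289297261769687 4.601914013695949
wrist0 ctr [ 0.4482 -0.0532] len 0.05643485962254313 0.038027309571919084 yaw 0.1497478793054667 -2.594652055045252
grey [[0.4979 0.3267]
 [0.6863 0.3229]] 0.18844644726554 -1.1821373845069059
ctr [0.5907 0.2558] cup meas [0.5458 0.2964] pred [0.5465 0.2957] lane +5 [0.595  0.2227]
blue cup [0.5806 0.0593] lane [ 0.6223 -0.0179]
red [[0.4256 0.3149 0.07  ]] [0.4215 0.3131 0.061 ]
white [[0.4487 0.0731 0.07  ]] [[0.4458 0.081  0.07  ]]
```

{"fn": "arm_command", "kwargs": {
  "gripper": [8.5, 8.5, 8.5, 8.5, 8.5],
  "slide": [
    [7.2, -13, 14],
    [7.2, -13, 14],
    [7.2, -13, 14],
    [7.2, -13, 14],
    [7.2, -13, 14]
  ],
  "turn": [
    [0, 0, 0],
    [0, 0, 0],
    [0, 0, 0],
    [0, 0, 0],
    [0, 0, 0]
  ]
}}

```text
clock: 1.45
position: [0.4253, 0.3113, 0.131]
tool_rot: [-3.141, 0.001, 1.571]
force: [0.8, 0.5, 0.5]
grip_width: 0.0854
```

```bash
cat >> h.py <<'E'
def st():
    s=bot.observe();print(round(s['clock'],2),s['position'].round(4),s['tool_rot'].round(4),s['grip_width'].round(4),s['force'].round(1));return s
E
python3 -c "
from h import *
im=snap('wrist','w2');st()
h=cv2.cvtColor(im,cv2.COLOR_BGR2HSV)
m=(((h[...,0]<8)|(h[...,0]>172))&(h[...,1]>140)&(h[...,2]>70)).astype('uint8')
n,l,s,c=cv2.connectedComponentsWithStats(m)
for i in range(1,n):
    if s[i,4]>60: print(s[i],c[i],plane('w2',c[i],.066))
"
```

```text
Traceback (most recent call last):
  File "h.py", line 23, in st
    s=bot.observe();print(round(s['clock'],2),s['position'].round(4),s['tool_rot'].round(4),s['grip_width'].round(4),s['force'].round(1));return s
                                                                                            ^^^^^^^^^^^^^^^^^^^^^
AttributeError: 'float' object has no attribute 'round'
```

View pics/w2.png

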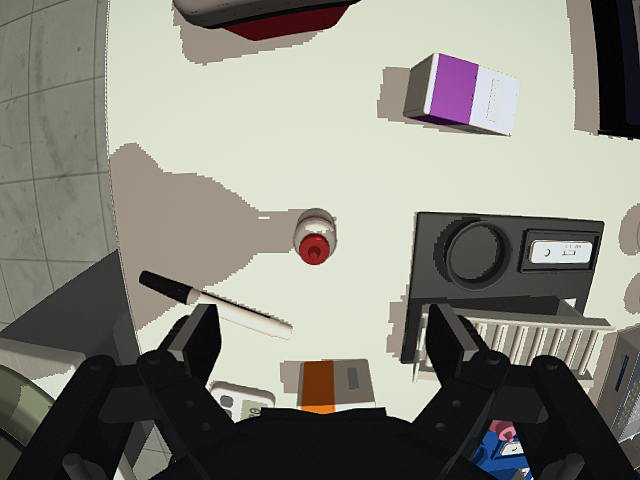

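```bash
sed -i "s/s\['grip_width'\].round(4)/round(s['grip_width'],4)/" h.py
python3 -c "
from h import *
np.set_printoptions(precision=4,suppress=True)
st()
print(plane('w2',[(314,249),(315,247)],.071), plane('w2',[(315,222)],.052))
print('base corners grey',plane('w2',[(416,211),(604,219),(401,362)],.003),'cup',plane('w2',[(474,253)],.02))
P=plane('w2',[(438,53),(519,77),(511,136),(430,120)],.06);print(P,P.mean(0))
im=cv2.imread('pics/w2.png');h=cv2.cvtColor(im,cv2.COLOR_BGR2HSV)
m=(((h[...,0]<8)|(h[...,0]>172))&(h[...,1]>140)&(h[...,2]>70)).astype('uint8')
n,l,s,c=cv2.connectedComponentsWithStats(m)
for i in range(1,n):
    if s[i,4]>60: print(s[i],c[i],plane('w2',c[i],.065))
"
```

```text
1.5 [0.4264 0.3112 0.1318] [3.1409 0.0002 1.5694] 0.0848 [ 0.2 -0.5 -0.2]
[[0.4203 0.3202 0.071 ]
 [0.4209 0.3214 0.071 ]] [[0.4206 0.3313 0.052 ]]
base corners grey [[0.4958 0.3278 0.003 ]
 [0.6854 0.3251 0.003 ]
 [0.4948 0.1913 0.003 ]] cup [[0.5401 0.2997 0.02  ]]
[[0.4919 0.4348 0.06  ]
 [0.5458 0.4267 0.06  ]
 [0.5409 0.3888 0.06  ]
 [0.4872 0.3944 0.06  ]] [0.5165 0.4112 0.06  ]
[299 234  30  31 727] [313.8033 248.879 ] [[0.42   0.3183 0.065 ]]
```

{"fn": "arm_command", "kwargs": {
  "gripper": [8.5, 8.5, 8.5, 8.5, 8.5],
  "slide": [
    [0.6, -0.6, 4],
    [0.6, -0.6, 8],
    [0.6, -0.6, 11],
    [0.6, -0.6, 11.1],
    [0.6, -0.6, 11.1]
  ],
  "turn": [
    [0, 0, 0],
    [0, 0, 0],
    [0, 0, 0],
    [0, 0, 0],
    [0, 0, 0]
  ]
}}

```text
clock: 2.12
position: [0.4205, 0.3179, 0.0217]
tool_rot: [3.14, -0.001, 1.569]
force: [0.5, -0.2, 1.0]
grip_width: 0.0848
```

{"fn": "arm_command", "kwargs": {
  "gripper": [2.4, 2.4, 2.4, 2.4, 2.4],
  "slide": [
    [0, 0, 0],
    [0, 0, 0],
    [0, 0, 0],
    [0, 0, 0],
    [0, 0, 0]
  ],
  "turn": [
    [0, 0, 0],
    [0, 0, 0],
    [0, 0, 0],
    [0, 0, 0],
    [0, 0, 0]
  ],
  "force": 30
}}

```text
clock: 2.75
position: [0.4192, 0.3181, 0.0208]
tool_rot: [3.141, -0.0, 1.571]
force: [-0.1, -0.8, 8.3]
grip_width: 0.0283
```

{"fn": "arm_command", "kwargs": {
  "gripper": [2.4, 2.4, 2.4, 2.4],
  "slide": [
    [0, 0, -3],
    [0, 0, -8],
    [0, 0, -12],
    [0, 0, -13]
  ],
  "turn": [
    [0, 0, 0],
    [0, 0, 0],
    [0, 0, 0],
    [0, 0, 0]
  ]
}}

```text
clock: 3.25
position: [0.4198, 0.3186, 0.1527]
tool_rot: [3.139, -0.002, 1.571]
force: [0.5, -0.4, -1.0]
grip_width: 0.0282
```

{"fn": "arm_command", "kwargs": {
  "gripper": [2.4, 2.4, 2.4, 2.4, 2.4],
  "slide": [
    [-2.5, 1, 0],
    [-7, 3, 0],
    [-12, 5.4, 0],
    [-16, 7.8, 0],
    [-20, 10, 0]
  ],
  "turn": [
    [0, 0, 0],
    [0, 0, 0],
    [0, 0, 0],
    [0, 0, 0],
    [0, 0, 0]
  ]
}}

```text
clock: 3.88
position: [0.5193, 0.1164, 0.1496]
tool_rot: [-3.141, 0.0, 1.571]
force: [0.5, 0.1, -1.4]
grip_width: 0.0286
```

{"fn": "arm_command", "kwargs": {
  "gripper": [2.4, 2.4, 2.4, 2.4, 2.4],
  "slide": [
    [-5, 2.5, 0],
    [-9, 4.6, 0],
    [-11.6, 6.1, 0],
    [-11.8, 6.1, 0],
    [-11.8, 6.1, 0]
  ],
  "turn": [
    [0, 0, 0],
    [0, 0, 0],
    [0, 0, 0],
    [0, 0, 0],
    [0, 0, 0]
  ]
}}

```text
clock: 4.5
position: [0.5794, 0.0005, 0.1497]
tool_rot: [-3.14, -0.0, 1.571]
force: [-0.6, 0.8, -0.6]
grip_width: 0.0282
```

```bash
python3 -c "
from h import *
snap('wrist','w3');st()"
```

```text
4.55 [0.5794 0.001  0.1499] [-3.1407e+00 -4.0000e-04  1.5718e+00] 0.028 [1.1 0.5 0.2]
```

View pics/w3.png

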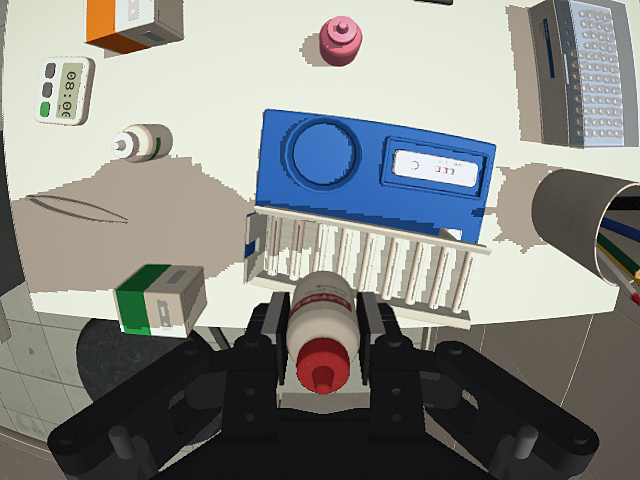

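```bash
python3 -c "
from h import *
np.set_printoptions(precision=4,suppress=True)
print('tip',plane('w3',[(322,385)],.20))
print('cup',plane('w3',[(322,152.5)],.022),'corners',plane('w3',[(264,110),(496,145)],.003))
print('white tip',plane('w3',[(119,145)],.071))
P=plane('w3',[(113,293),(167,301),(173,335),(121,328)],.06);print('green',P,P.mean(0))
"
```

```text
tip [[0.5792 0.0017 0.2   ]]
cup [[0.5788 0.06   0.022 ]] corners [[0.5344 0.0928 0.003 ]
 [0.7221 0.0704 0.003 ]]
white tip [[0.4473 0.0739 0.071 ]]
green [[ 0.4175 -0.0364  0.06  ]
 [ 0.4647 -0.0407  0.06  ]
 [ 0.4643 -0.07    0.06  ]
 [ 0.4174 -0.0675  0.06  ]] [ 0.441  -0.0537  0.06  ]
```

{"fn": "arm_command", "kwargs": {
  "gripper": [2.4, 2.4, 2.4, 2.4, 2.4],
  "slide": [
    [3, 0, 0],
    [5.9, 0.1, 1],
    [5.9, 0.1, 4],
    [5.9, 0.1, 7.5],
    [5.9, 0.1, 9.5]
  ],
  "turn": [
    [0, 0, 0],
    [0, 0, 0],
    [0, 0, 0],
    [0, 0, 0],
    [0, 0, 0]
  ]
}}

```text
clock: 5.18
position: [0.5798, 0.0603, 0.0537]
tool_rot: [-3.14, -0.0, 1.573]
force: [0.5, -0.5, -0.2]
grip_width: 0.028
```

{"fn": "arm_command", "kwargs": {
  "gripper": [2.4, 2.4, 2.4, 2.4],
  "slide": [
    [0, 0, 1.5],
    [0, 0, 2.3],
    [0, 0, 2.5],
    [0, 0, 2.5]
  ],
  "turn": [
    [0, 0, 0],
    [0, 0, 0],
    [0, 0, 0],
    [0, 0, 0]
  ]
}}

```text
clock: 5.68
position: [0.5813, 0.059, 0.0308]
tool_rot: [3.141, -0.0, 1.571]
force: [0.1, 0.3, 0.2]
grip_width: 0.028
```

{"fn": "arm_command", "kwargs": {
  "gripper": [2.4, 2.4, 3.3, 5.5, 5.5],
  "slide": [
    [0, 0, 0.1],
    [0, 0, 0.1],
    [0, 0, 0.1],
    [0, 0, 0.1],
    [0, 0, 0.1]
  ],
  "turn": [
    [0, 0, 0],
    [0, 0, 0],
    [0, 0, 0],
    [0, 0, 0],
    [0, 0, 0]
  ]
}}

```text
clock: 6.3
position: [0.581, 0.059, 0.0293]
tool_rot: [3.142, -0.0, 1.571]
force: [0.3, -0.3, -0.5]
grip_width: 0.055
```

{"fn": "arm_command", "kwargs": {
  "gripper": [5.5, 5.5, 5.5, 8.5, 8.5],
  "slide": [
    [0, 0, 0],
    [0, 0, -2],
    [0, 0, -6],
    [0, 0, -12],
    [0, -6, -12]
  ],
  "turn": [
    [0, 0, 0],
    [0, 0, 0],
    [0, 0, 0],
    [0, 0, 0],
    [0, 0, 0]
  ]
}}

```text
clock: 6.92
position: [0.5253, 0.0597, 0.1544]
tool_rot: [3.131, -0.002, 1.57]
force: [-0.1, 0.6, -1.5]
grip_width: 0.0849
```

{"fn": "arm_command", "kwargs": {
  "gripper": [8.5, 8.5, 8.5],
  "slide": [
    [1.3, -5, 0],
    [1.3, -7.4, 0],
    [1.3, -7.4, 2]
  ],
  "turn": [
    [0, 0, 0],
    [0, 0, 0],
    [0, 0, 0]
  ]
}}

```text
clock: 7.3
position: [0.4466, 0.0723, 0.1315]
tool_rot: [3.138, -0.001, 1.571]
force: [1.2, 0.4, -0.2]
grip_width: 0.085
```

```bash
python3 -c "
from h import *
im=snap('wrist','w4');a=snap('side','s4');st()
cv2.imwrite('pics/m4.png',np.hstack([im[:,80:480],cv2.resize(a[220:400,240:390],(400,480))]))"
```

```text
7.4 [0.4465 0.072  0.1295] [-3.1412e+00  2.0000e-04  1.5712e+00] 0.0851 [-0.7  0.3  1.3]
```

View pics/m4.png

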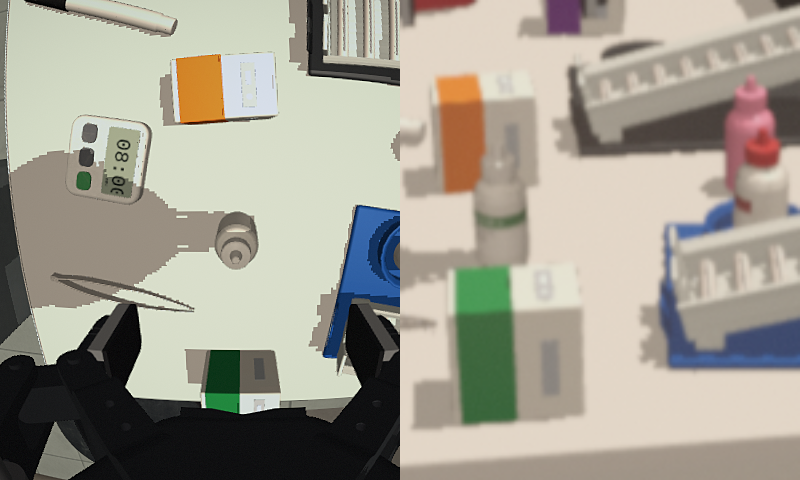

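```bash
cat >> h.py <<'E'
np.set_printoptions(precision=4,suppress=True)
def carton(tag,px,z=.06):
    P=plane(tag,px,z)[:,:2];ux=(P[1]+P[2]-P[0]-P[3])/2;uy=(P[0]+P[1]-P[2]-P[3])/2
    print(tag,"ctr",P.mean(0),"len",np.linalg.norm(ux),np.linalg.norm(uy),"yaw",np.degrees(np.arctan2(ux[1],ux[0])),np.degrees(np.arctan2(-uy[0],uy[1])))
E
python3 -c "
from h import *
print(plane('w4',[(316,257)],.071),plane('w4',[(134,275),(274,310)],0.003))
carton('w4',[(252,56),(355,52),(358,118),(253,124)])
"
```

```text
[[0.443  0.0763 0.071 ]] [[0.2852 0.0351 0.003 ]
 [0.4072 0.0063 0.003 ]]
w4 ctr [0.4365 0.1732] len 0.05888764113971938 0.039257721100604354 yaw 2.035684056368801 1.5236688914136287
```

{"fn": "arm_command", "kwargs": {
  "gripper": [8.5, 8.5, 8.5, 8.5, 8.5],
  "slide": [
    [0.3, -0.2, 3],
    [0.3, -0.2, 7.5],
    [0.3, -0.2, 10.8],
    [0.3, -0.2, 10.9],
    [0.3, -0.2, 10.9]
  ],
  "turn": [
    [0, 0, 0],
    [0, 0, 0],
    [0, 0, 0],
    [0, 0, 0],
    [0, 0, 0]
  ]
}}

```text
clock: 8.02
position: [0.4458, 0.0751, 0.0217]
tool_rot: [3.14, -0.0, 1.571]
force: [0.4, 0.1, 0.7]
grip_width: 0.0853
```

{"fn": "arm_command", "kwargs": {
  "gripper": [2.4, 2.4, 2.4, 2.4, 2.4],
  "slide": [
    [0, 0, 0],
    [0, 0, 0],
    [0, 0, 0],
    [0, 0, 0],
    [0, 0, 0]
  ],
  "turn": [
    [0, 0, 0],
    [0, 0, 0],
    [0, 0, 0],
    [0, 0, 0],
    [0, 0, 0]
  ],
  "force": 30
}}

```text
clock: 8.65
position: [0.4452, 0.075, 0.0208]
tool_rot: [3.141, -0.0, 1.571]
force: [-1.5, 0.1, 12.4]
grip_width: 0.0281
```

{"fn": "arm_command", "kwargs": {
  "gripper": [2.4, 2.4, 2.4, 2.4],
  "slide": [
    [0, 0, -3],
    [0, 0, -8],
    [0, 0, -12],
    [0, 0, -13]
  ],
  "turn": [
    [0, 0, 0],
    [0, 0, 0],
    [0, 0, 0],
    [0, 0, 0]
  ]
}}

```text
clock: 9.15
position: [0.4459, 0.0751, 0.1525]
tool_rot: [3.138, -0.001, 1.57]
force: [0.8, -0.1, -0.8]
grip_width: 0.0282
```

{"fn": "arm_command", "kwargs": {
  "gripper": [2.4, 2.4, 2.4, 2.4, 2.4],
  "slide": [
    [3, 1.5, 0],
    [7, 4.3, 0],
    [12, 7.4, 0],
    [15.5, 9.6, 0],
    [16.2, 10, 0]
  ],
  "turn": [
    [0, 0, 0],
    [0, 0, 0],
    [0, 0, 0],
    [0, 0, 0],
    [0, 0, 0]
  ]
}}

```text
clock: 9.78
position: [0.5451, 0.2394, 0.149]
tool_rot: [-3.14, -0.0, 1.573]
force: [-0.7, -0.7, 0.1]
grip_width: 0.0283
```

{"fn": "arm_command", "kwargs": {
  "gripper": [2.4, 2.4],
  "slide": [
    [0, 0, 0],
    [0, 0, 0]
  ],
  "turn": [
    [0, 0, 0],
    [0, 0, 0]
  ]
}}

```text
clock: 10.02
position: [0.5446, 0.2357, 0.1501]
tool_rot: [-3.141, 0.001, 1.57]
force: [-0.5, -0.2, -0.2]
grip_width: 0.0281
```

```bash
python3 -c "
from h import *
snap('wrist','w5');st()"
```

```text
10.07 [0.5447 0.2358 0.1503] [-3.1413  0.0006  1.5696] 0.0282 [-0.2  0.4 -0.2]
```

View pics/w5.png

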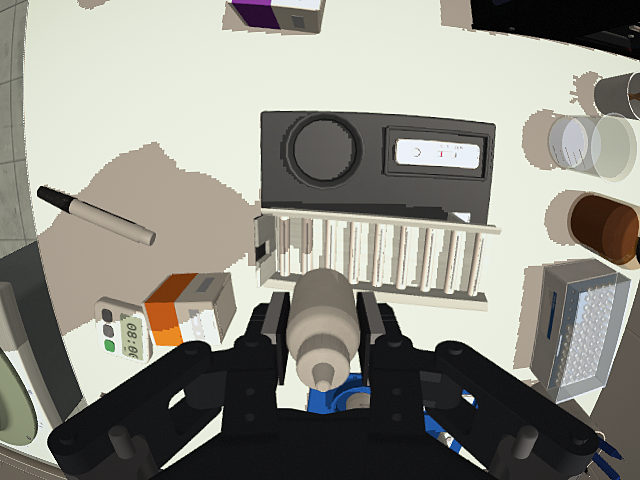

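```bash
python3 -c "
from h import *
print('cup',plane('w5',[(323.5,149.5)],.022),'corners',plane('w5',[(262,111),(496,123)],.003))
print(plane('w5',[(492,223)],.08))
"
```

```text
cup [[0.5453 0.2973 0.022 ]] corners [[0.4982 0.3272 0.003 ]
 [0.6868 0.3236 0.003 ]]
[[0.6511 0.2579 0.08  ]]
```

{"fn": "arm_command", "kwargs": {
  "gripper": [2.4, 2.4, 2.4, 2.4, 2.4],
  "slide": [
    [3, 0, 0],
    [6.1, 0.1, 1],
    [6.1, 0.1, 4],
    [6.1, 0.1, 7.5],
    [6.1, 0.1, 9.5]
  ],
  "turn": [
    [0, 0, 0],
    [0, 0, 0],
    [0, 0, 0],
    [0, 0, 0],
    [0, 0, 0]
  ]
}}

```text
clock: 10.7
position: [0.5455, 0.297, 0.054]
tool_rot: [-3.14, 0.001, 1.57]
force: [0.4, -0.6, 0.3]
grip_width: 0.0281
```

{"fn": "arm_command", "kwargs": {
  "gripper": [2.4, 2.4, 2.4, 2.4],
  "slide": [
    [0, 0, 1.5],
    [0, 0, 2.4],
    [0, 0, 2.6],
    [0, 0, 2.6]
  ],
  "turn": [
    [0, 0, 0],
    [0, 0, 0],
    [0, 0, 0],
    [0, 0, 0]
  ]
}}

```text
clock: 11.2
position: [0.5463, 0.2981, 0.0298]
tool_rot: [3.141, -0.0, 1.571]
force: [0.2, 0.0, 0.8]
grip_width: 0.0283
```

{"fn": "arm_command", "kwargs": {
  "gripper": [2.4, 3.3, 5.5, 5.5, 5.5],
  "slide": [
    [0, 0, 0],
    [0, 0, 0],
    [0, 0, 0],
    [0, 0, 0],
    [0, 0, -0.5]
  ],
  "turn": [
    [0, 0, 0],
    [0, 0, 0],
    [0, 0, 0],
    [0, 0, 0],
    [0, 0, 0]
  ]
}}

```text
clock: 11.82
position: [0.5458, 0.2979, 0.0342]
tool_rot: [-3.141, 0.0, 1.571]
force: [0.5, -0.8, 0.3]
grip_width: 0.0552
```

{"fn": "arm_command", "kwargs": {
  "gripper": [5.5, 5.5, 5.5, 6.5, 6.5],
  "slide": [
    [0, 0, -3],
    [0, 0, -7],
    [0, 0, -12],
    [0, 0, -16],
    [0, 0, -16]
  ],
  "turn": [
    [0, 0, 0],
    [0, 0, 0],
    [0, 0, 0],
    [0, 0, 0],
    [0, 0, 0]
  ]
}}

```text
clock: 12.45
position: [0.5473, 0.2987, 0.1978]
tool_rot: [3.137, -0.003, 1.571]
force: [-0.1, -0.2, 0.2]
grip_width: 0.0649
```

{"fn": "arm_command", "kwargs": {
  "gripper": [6.5, 6.5, 6.5, 6.5, 6.5],
  "slide": [
    [3, -1, 0],
    [6, -2, 1],
    [9, -3, 2],
    [11.3, -3, 3],
    [11.3, -3, 4]
  ],
  "turn": [
    [0, 0, -10],
    [0, 0, -20],
    [0, 0, -30],
    [0, 0, -40],
    [0, 0, -50]
  ]
}}

```text
clock: 13.08
position: [0.5148, 0.4128, 0.1531]
tool_rot: [-3.141, -0.001, 2.452]
force: [-0.6, -0.5, -0.3]
grip_width: 0.065
```

{"fn": "arm_command", "kwargs": {
  "gripper": [6.5, 6.5, 6.5, 6.5, 6.5],
  "slide": [
    [0, 0, 0],
    [0, 0, 0],
    [0, 0, 0],
    [0, 0, 0],
    [0, 0, 0]
  ],
  "turn": [
    [0, 0, -10],
    [0, 0, -20],
    [0, 0, -30],
    [0, 0, -30.7],
    [0, 0, -30.7]
  ]
}}

```text
clock: 13.7
position: [0.5159, 0.4108, 0.1539]
tool_rot: [-3.141, -0.0, 2.975]
force: [0.4, 1.1, -0.7]
grip_width: 0.0651
```

```bash
python3 -c "
from h import *
snap('wrist','w6');st()"
```

```text
13.75 [0.5159 0.4109 0.1541] [-3.1413 -0.0002  2.976 ] 0.0651 [ 0.3 -0.1 -0.3]
```

View pics/w6.png

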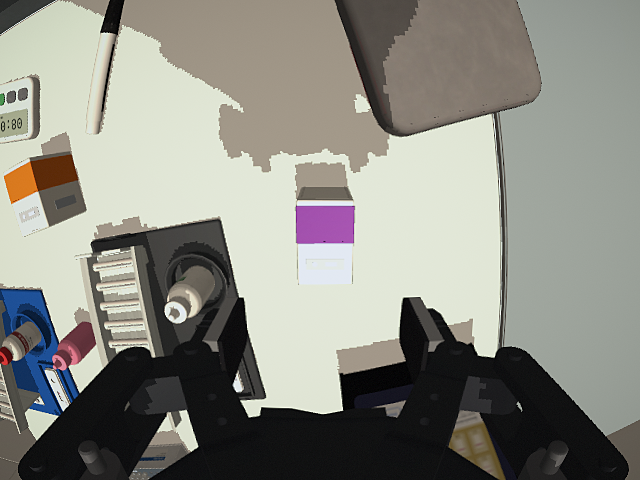

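```bash
python3 -c "
from h import *
P=plane('w6',[(297,201),(353,201),(353,285),(297,285)],.06);print(P,P.mean(0))
T=pickle.load(open('pics/w6.pkl','rb'))[1]['T'];s=bot.observe()
d=P.mean(0)-s['position'];y=s['tool_rot'][2];print('tool x',d[0]*np.cos(y)+d[1]*np.sin(y),'tool y',d[0]*np.sin(y)-d[1]*np.cos(y))
"
```

```text
[[0.4837 0.3996 0.06  ]
 [0.4897 0.4351 0.06  ]
 [0.5478 0.4267 0.06  ]
 [0.5413 0.3886 0.06  ]] [0.5156 0.4125 0.06  ]
tool x 0.0005372977831319466 tool y 0.0015781919125154994
```

{"fn": "arm_command", "kwargs": {
  "gripper": [6.5, 6.5, 6.5, 6.5, 6.5],
  "slide": [
    [0, 0.15, 4],
    [0, 0.15, 9],
    [0, 0.15, 12.5],
    [0, 0.15, 13],
    [0, 0.15, 13]
  ],
  "turn": [
    [0, 0, 0],
    [0, 0, 0],
    [0, 0, 0],
    [0, 0, 0],
    [0, 0, 0]
  ]
}}

```text
clock: 14.38
position: [0.5165, 0.4129, 0.0252]
tool_rot: [3.141, 0.0, 2.978]
force: [-0.8, 0.2, 1.4]
grip_width: 0.0652
```

{"fn": "arm_command", "kwargs": {
  "gripper": [3.4, 3.4, 3.4, 3.4],
  "slide": [
    [0, 0, 0],
    [0, 0, 0],
    [0, 0, 0],
    [0, 0, 0]
  ],
  "turn": [
    [0, 0, 0],
    [0, 0, 0],
    [0, 0, 0],
    [0, 0, 0]
  ],
  "force": 35
}}

```text
clock: 14.88
position: [0.5169, 0.4129, 0.0259]
tool_rot: [3.14, 0.001, 2.979]
force: [-2.2, -1.2, 7.7]
grip_width: 0.0377
```

{"fn": "arm_command", "kwargs": {
  "gripper": [3.4, 3.4, 3.4, 3.4, 3.4],
  "slide": [
    [0, 0, -3],
    [0, 0, -8],
    [0, 0, -13],
    [0, 0, -15],
    [0, 0, -15]
  ],
  "turn": [
    [0, 0, 0],
    [0, 0, 0],
    [0, 0, 0],
    [0, 0, 0],
    [0, 0, 0]
  ]
}}

```text
clock: 15.5
position: [0.5168, 0.4127, 0.1759]
tool_rot: [3.14, 0.002, 2.979]
force: [-0.4, -0.3, -1.5]
grip_width: 0.0376
```

```bash
cat >> h.py <<'E'
def go(dx,dy):
    s=bot.observe();y=s['tool_rot'][2];d=np.array([dx,dy])-s['position'][:2]
    print('cm tool x %.2f y %.2f'%(100*(d[0]*np.cos(y)+d[1]*np.sin(y)),100*(d[0]*np.sin(y)-d[1]*np.cos(y))),'yaw deg %.2f'%np.degrees(y))
def caddy(c,deg,x,y):
    a=np.radians(deg);return c[0]+x*np.cos(a)-y*np.sin(a),c[1]+x*np.sin(a)+y*np.cos(a)
E
python3 -c "
from h import *
st()
c=plane('w5',[(262,111),(496,123)],.003);u=c[1]-c[0];deg=np.degrees(np.arctan2(u[1],u[0]));m=c.mean(0)[:2]+.069*np.array([u[1],-u[0]])/np.linalg.norm(u[:2])
print('grey',m,deg,caddy(m,deg,-.045,.039));t=caddy(m,deg,.005,-.033);print(t);go(*t)
"
```

```text
15.5 [0.5168 0.4127 0.1759] [3.1398 0.0019 2.9788] 0.0376 [-0.4 -0.3 -1.5]
grey [0.5912 0.2564] -1.0833081506239068 (np.float64(0.546948124262263), np.float64(0.29624222808095624))
(np.float64(0.5955779433208849), np.float64(0.2233097888078474))
cm tool x -10.84 y -17.42 yaw deg 170.67
```

{"fn": "arm_command", "kwargs": {
  "gripper": [3.4, 3.4, 3.4, 3.4, 3.4],
  "slide": [
    [-2, -3.5, 0],
    [-5, -8, 0],
    [-8, -13, 0],
    [-10.8, -17.4, 0],
    [-10.8, -17.4, 4]
  ],
  "turn": [
    [0, 0, -2],
    [0, 0, -5],
    [0, 0, -8],
    [0, 0, -8.2],
    [0, 0, -8.2]
  ]
}}

```text
clock: 16.12
position: [0.5976, 0.2183, 0.1343]
tool_rot: [-3.14, 0.003, 3.116]
force: [-0.0, 1.3, -2.2]
grip_width: 0.0376
```

{"fn": "arm_command", "kwargs": {
  "gripper": [3.4, 3.4],
  "slide": [
    [0, 0, 0],
    [0, 0, 0]
  ],
  "turn": [
    [0, 0, 0],
    [0, 0, 0]
  ]
}}

```text
clock: 16.38
position: [0.5943, 0.2243, 0.1347]
tool_rot: [3.141, -0.001, 3.124]
force: [-0.6, 0.9, -0.0]
grip_width: 0.0373
```

```bash
python3 -c "
from h import *
st();go(.5956,.2233);snap('wrist','w7')"
```

```text
16.38 [0.5943 0.2243 0.1347] [ 3.1412 -0.0005  3.1237] 0.0373 [-0.6  0.9 -0. ]
cm tool x -0.13 y -0.10 yaw deg 178.97
```

View pics/w7.png

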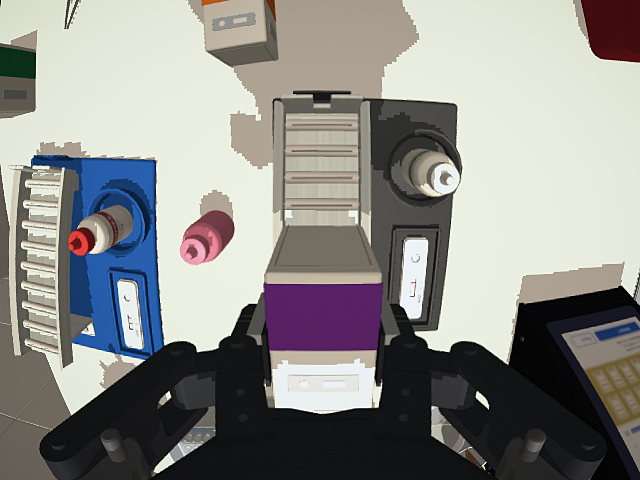

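```bash
python3 -c "
from h import *
print(plane('w7',[(286,125),(357,125)],.03),plane('w7',[(284,205),(360,205)],.04),plane('w7',[(321,98)],.04))"
```

```text
[[0.5151 0.2021 0.03  ]
 [0.516  0.2484 0.03  ]] [[0.5667 0.1999 0.04  ]
 [0.5677 0.2492 0.04  ]] [[0.4987 0.2253 0.04  ]]
```

{"fn": "arm_command", "kwargs": {
  "gripper": [3.4, 3.4, 3.4, 3.4],
  "slide": [
    [-0.2, 0, 2],
    [-0.2, 0, 4],
    [-0.2, 0, 5],
    [-0.2, 0, 5.1]
  ],
  "turn": [
    [0, 0, 0],
    [0, 0, 0],
    [0, 0, 0],
    [0, 0, 0]
  ]
}}

```text
clock: 16.92
position: [0.5962, 0.2232, 0.0822]
tool_rot: [-3.141, -0.002, 3.123]
force: [0.3, 0.1, -0.2]
grip_width: 0.0374
```

{"fn": "arm_command", "kwargs": {
  "gripper": [5.2, 5.2, 5.2, 5.2, 5.2],
  "slide": [
    [0, 0, 0],
    [0, 0, 0],
    [0, 0, 0],
    [0, 0, 0],
    [0, 0, 0]
  ],
  "turn": [
    [0, 0, 0],
    [0, 0, 0],
    [0, 0, 0],
    [0, 0, 0],
    [0, 0, 0]
  ]
}}

```text
clock: 17.55
position: [0.5968, 0.2232, 0.0834]
tool_rot: [3.142, 0.0, 3.122]
force: [-0.1, 0.2, 0.7]
grip_width: 0.0524
```

{"fn": "arm_command", "kwargs": {
  "gripper": [5.2, 5.2, 6.5, 6.5, 6.5],
  "slide": [
    [0, 0, -2],
    [0, 0, -6],
    [0, 0, -9],
    [0, 0, -9],
    [0, 0, -9]
  ],
  "turn": [
    [0, 0, 0],
    [0, 0, 0],
    [0, 0, 0],
    [0, 0, 0],
    [0, 0, 0]
  ]
}}

```text
clock: 18.18
position: [0.5967, 0.2231, 0.1738]
tool_rot: [-3.142, 0.0, 3.122]
force: [-0.6, -0.3, -1.2]
grip_width: 0.0652
```

```bash
python3 -c "
from h import *
st();a=snap('wrist','w8');b=snap('scene','c8')
cv2.imwrite('pics/m8.png',np.hstack([a[:,120:520],cv2.resize(b[190:310,230:330],(400,480))]))
go(.4375,.174)"
```

```text
18.18 [0.5967 0.2231 0.1738] [-3.1416  0.0004  3.1223] 0.0652 [-0.6 -0.3 -1.2]
cm tool x 15.79 y -5.21 yaw deg 178.90
```

View pics/m8.png

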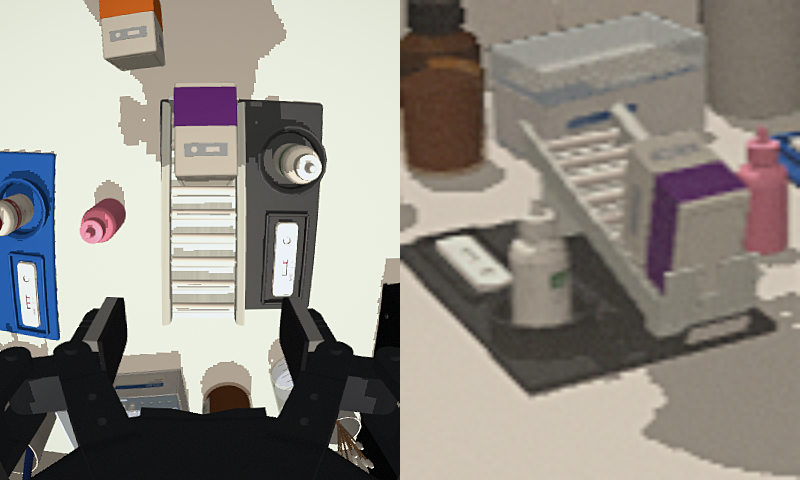

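{"fn": "arm_command", "kwargs": {
  "gripper": [6.5, 6.5, 6.5, 6.5, 6.5],
  "slide": [
    [5, -1.6, 0],
    [10, -3.2, 0],
    [14, -4.6, 1],
    [15.8, -5.2, 2.4],
    [15.8, -5.2, 2.4]
  ],
  "turn": [
    [0, 0, -1],
    [0, 0, -2],
    [0, 0, -3],
    [0, 0, -3],
    [0, 0, -3]
  ]
}}

```text
clock: 18.9
position: [0.4365, 0.1737, 0.1486]
tool_rot: [-3.14, -0.002, -3.108]
force: [0.1, -0.8, 0.9]
grip_width: 0.0652
```

```bash
cat >> h.py <<'E'
def band(tag,lo,hi):
    im=cv2.imread(f"pics/{tag}.png");h=cv2.cvtColor(im,cv2.COLOR_BGR2HSV)
    m=cv2.inRange(h,np.array(lo),np.array(hi));cs,_=cv2.findContours(m,cv2.RETR_EXTERNAL,cv2.CHAIN_APPROX_NONE)
    c=max(cs,key=cv2.contourArea);print("px box",cv2.boundingRect(c),"meanV",h[m>0][:,2].mean())
    P=plane(tag,c[:,0],.06)[:,:2];(cx,cy),wh,a=cv2.minAreaRect((P*1000).astype(np.float32));print("band ctr mm",cx,cy,wh,a)
E
python3 -c "
from h import *
st();snap('wrist','w9')
band('w6',(130,80,120),(160,255,255));band('w9',(5,120,150),(22,255,255))"
```

```text
18.9 [0.4365 0.1737 0.1486] [-3.1405 -0.002  -3.108 ] 0.0652 [ 0.1 -0.8  0.9]
px box (296, 206, 58, 38) meanV 173.89162790697674
band ctr mm 502.22686767578125 414.5149841308594 (37.640132904052734, 25.007137298583984) 80.43135833740234
px box (292, 207, 60, 40) meanV 209.62198391420912
band ctr mm 422.1589050292969 172.57212829589844 (25.20929718017578, 37.70832443237305) 3.3274893760681152
```

```bash
python3 -c "
from h import *
print(plane('w4',[(232,120),(230,200),(240,120)],.012))"
```

```text
[[0.3835 0.1569 0.012 ]
 [0.3798 0.0992 0.012 ]
 [0.3893 0.1566 0.012 ]]
```

{"fn": "arm_command", "kwargs": {
  "gripper": [6.5, 6.5],
  "slide": [
    [0, 0, 3],
    [0, 0, 6]
  ],
  "turn": [
    [0, 0, -0.7],
    [0, 0, -0.7]
  ]
}}

```text
clock: 19.2
position: [0.439, 0.1748, 0.0888]
tool_rot: [3.141, 0.001, -3.097]
force: [1.1, 0.0, -0.4]
grip_width: 0.0652
```

{"fn": "arm_command", "kwargs": {
  "gripper": [6.5, 6.5, 6.5, 6.5],
  "slide": [
    [0.2, -0.1, 3],
    [0.2, -0.1, 6],
    [0.2, -0.1, 6.3],
    [0.2, -0.1, 6.3]
  ],
  "turn": [
    [0, 0, 0],
    [0, 0, 0],
    [0, 0, 0],
    [0, 0, 0]
  ]
}}

```text
clock: 19.7
position: [0.4364, 0.1737, 0.0268]
tool_rot: [3.141, 0.0, -3.096]
force: [0.3, -0.3, -0.2]
grip_width: 0.0644
```

{"fn": "arm_command", "kwargs": {
  "gripper": [3.4, 3.4, 3.4, 3.4],
  "slide": [
    [0, 0, 0],
    [0, 0, 0],
    [0, 0, 0],
    [0, 0, 0]
  ],
  "turn": [
    [0, 0, 0],
    [0, 0, 0],
    [0, 0, 0],
    [0, 0, 0]
  ],
  "force": 35
}}

```text
clock: 20.2
position: [0.4365, 0.1734, 0.0274]
tool_rot: [3.141, 0.002, -3.096]
force: [-1.4, -0.4, 10.7]
grip_width: 0.0376
```

{"fn": "arm_command", "kwargs": {
  "gripper": [3.4, 3.4, 3.4, 3.4, 3.4],
  "slide": [
    [0, 0, -3],
    [0, 0, -8],
    [0, 0, -13],
    [0, 0, -15],
    [0, 0, -15]
  ],
  "turn": [
    [0, 0, 0],
    [0, 0, 0],
    [0, 0, 0],
    [0, 0, 0],
    [0, 0, 0]
  ]
}}

```text
clock: 20.82
position: [0.4366, 0.1732, 0.178]
tool_rot: [3.141, 0.003, -3.097]
force: [-0.1, 0.1, -1.1]
grip_width: 0.0377
```

```bash
python3 -c "
from h import *
st();t=caddy((.5912,.2571),-1.08,.008,-.033);print(t);go(*t)"
```

```text
20.82 [0.4366 0.1732 0.178 ] [ 3.141   0.0034 -3.097 ] 0.0377 [-0.1  0.1 -1.1]
(np.float64(0.5985765803084379), np.float64(0.22395507485371005))
cm tool x -16.41 y 4.35 yaw deg -177.44
```

{"fn": "arm_command", "kwargs": {
  "gripper": [3.4, 3.4, 3.4, 3.4, 3.4],
  "slide": [
    [-4, 1, 0],
    [-9, 2.4, 0],
    [-14, 3.8, 0],
    [-16.4, 4.35, 0],
    [-16.4, 4.35, 3]
  ],
  "turn": [
    [0, 0, 1],
    [0, 0, 2],
    [0, 0, 3.6],
    [0, 0, 3.6],
    [0, 0, 3.6]
  ]
}}

```text
clock: 21.45
position: [0.5994, 0.2249, 0.1457]
tool_rot: [3.141, 0.002, 3.124]
force: [0.1, -1.0, -1.1]
grip_width: 0.0376
```

{"fn": "arm_command", "kwargs": {
  "gripper": [3.4, 3.4],
  "slide": [
    [0, 0, 2],
    [0, 0, 2]
  ],
  "turn": [
    [0, 0, 0],
    [0, 0, 0]
  ]
}}

```text
clock: 21.7
position: [0.5965, 0.2236, 0.1245]
tool_rot: [-3.14, -0.003, 3.124]
force: [0.8, -0.1, -0.9]
grip_width: 0.0376
```

```bash
python3 -c "
from h import *
st();go(.5986,.2240)"
```

```text
21.7 [0.5965 0.2236 0.1245] [-3.1402 -0.003   3.1244] 0.0376 [ 0.8 -0.1 -0.9]
cm tool x -0.21 y 0.04 yaw deg 179.02
```

{"fn": "arm_command", "kwargs": {
  "gripper": [3.4, 3.4, 3.4, 3.4],
  "slide": [
    [-0.2, 0, 2],
    [-0.2, 0, 3.5],
    [-0.2, 0, 4],
    [-0.2, 0, 4]
  ],
  "turn": [
    [0, 0, 0],
    [0, 0, 0],
    [0, 0, 0],
    [0, 0, 0]
  ]
}}

```text
clock: 22.2
position: [0.5995, 0.2241, 0.0861]
tool_rot: [-3.142, -0.0, 3.124]
force: [-1.3, -0.1, -0.9]
grip_width: 0.0376
```

{"fn": "arm_command", "kwargs": {
  "gripper": [5.2, 5.2, 5.2, 5.2, 5.2],
  "slide": [
    [0, 0, 0],
    [0, 0, 0],
    [0, 0, 0],
    [0, 0, 0],
    [0, 0, 0]
  ],
  "turn": [
    [0, 0, 0],
    [0, 0, 0],
    [0, 0, 0],
    [0, 0, 0],
    [0, 0, 0]
  ]
}}

```text
clock: 22.82
position: [0.5997, 0.224, 0.0863]
tool_rot: [-3.142, -0.0, 3.124]
force: [-0.6, 0.3, 0.4]
grip_width: 0.0521
```

{"fn": "arm_command", "kwargs": {
  "gripper": [5.2, 5.2, 6.5, 6.5, 6.5],
  "slide": [
    [0, 0, -2],
    [0, 0, -6],
    [0, 0, -9],
    [0, 0, -9],
    [0, 0, -9]
  ],
  "turn": [
    [0, 0, 0],
    [0, 0, 0],
    [0, 0, 0],
    [0, 0, 0],
    [0, 0, 0]
  ]
}}

```text
clock: 23.45
position: [0.5996, 0.2239, 0.1768]
tool_rot: [-3.142, 0.0, 3.124]
force: [0.4, -0.6, -0.4]
grip_width: 0.0648
```

```bash
python3 -c "
from h import *
st();a=snap('wrist','w10');b=snap('scene','c10')
cv2.imwrite('pics/m10.png',np.hstack([a[:,120:520],cv2.resize(b[190:310,230:330],(400,480))]))
go(.447,-.0535)"
```

```text
23.45 [0.5996 0.2239 0.1768] [-3.1416  0.0004  3.124 ] 0.0648 [ 0.4 -0.6 -0.4]
cm tool x 14.75 y -28.00 yaw deg 179.00
```

View pics/m10.png

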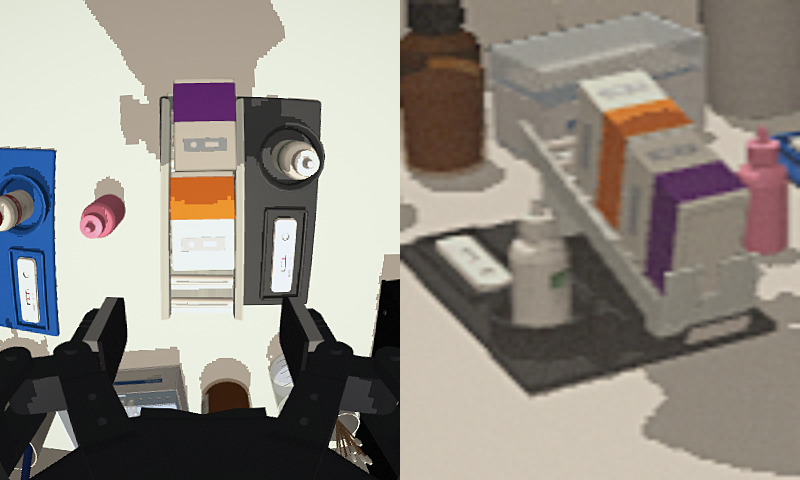

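Orange is close behind purple, both on the grey lane. Now the green carton.

{"fn": "arm_command", "kwargs": {
  "gripper": [6.5, 6.5, 6.5, 6.5, 6.5],
  "slide": [
    [2.5, -5, 0],
    [5, -10, 0],
    [7.6, -15, 0],
    [10, -20, 0],
    [12.5, -24, 0]
  ],
  "turn": [
    [0, 0, 0],
    [0, 0, 0],
    [0, 0, 1],
    [0, 0, 1],
    [0, 0, 1]
  ]
}}

```text
clock: 24.18
position: [0.4692, -0.0156, 0.1759]
tool_rot: [-3.141, -0.001, 3.106]
force: [1.0, -0.6, -0.1]
grip_width: 0.0654
```

{"fn": "arm_command", "kwargs": {
  "gripper": [6.5, 6.5, 6.5, 6.5],
  "slide": [
    [2.2, -4, 1],
    [2.2, -4, 2.5],
    [2.2, -4, 2.5],
    [2.2, -4, 2.5]
  ],
  "turn": [
    [0, 0, 0],
    [0, 0, 0],
    [0, 0, 0],
    [0, 0, 0]
  ]
}}

```text
clock: 24.68
position: [0.4476, -0.0519, 0.1514]
tool_rot: [3.141, -0.0, 3.108]
force: [0.2, -0.6, 0.1]
grip_width: 0.0648
```

```bash
python3 -c "
from h import *
st();snap('wrist','w11')
band('w11',(50,100,80),(80,255,255))"
```

```text
24.68 [ 0.4476 -0.0519  0.1514] [ 3.141  -0.      3.1082] 0.0648 [ 0.2 -0.6  0.1]
px box (288, 203, 60, 39) meanV 190.9433962264151
band ctr mm 431.2477722167969 -54.25297546386719 (37.78496551513672, 25.059009552001953) 89.2237319946289
```

View pics/w11.png

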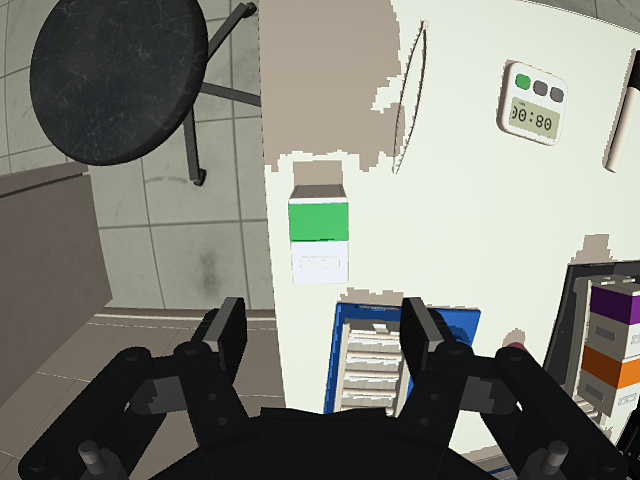

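{"fn": "arm_command", "kwargs": {
  "gripper": [6.5, 6.5, 6.5, 6.5, 6.5],
  "slide": [
    [0.3, -0.25, 4],
    [0.3, -0.25, 9],
    [0.3, -0.25, 12],
    [0.3, -0.25, 12.5],
    [0.3, -0.25, 12.5]
  ],
  "turn": [
    [0, 0, -1.1],
    [0, 0, -1.1],
    [0, 0, -1.1],
    [0, 0, -1.1],
    [0, 0, -1.1]
  ]
}}

```text
clock: 25.35
position: [0.4446, -0.0549, 0.027]
tool_rot: [3.142, 0.001, 3.127]
force: [0.2, -0.6, 0.1]
grip_width: 0.0651
```

{"fn": "arm_command", "kwargs": {
  "gripper": [3.4, 3.4, 3.4, 3.4],
  "slide": [
    [0, 0, 0],
    [0, 0, 0],
    [0, 0, 0],
    [0, 0, 0]
  ],
  "turn": [
    [0, 0, 0],
    [0, 0, 0],
    [0, 0, 0],
    [0, 0, 0]
  ],
  "force": 35
}}

```text
clock: 25.85
position: [0.4447, -0.0555, 0.0274]
tool_rot: [-3.141, 0.002, 3.126]
force: [-1.3, 0.9, 11.0]
grip_width: 0.0375
```

{"fn": "arm_command", "kwargs": {
  "gripper": [3.4, 3.4, 3.4, 3.4, 3.4],
  "slide": [
    [0, 0, -3],
    [0, 0, -8],
    [0, 0, -13],
    [0, 0, -15],
    [0, 0, -15]
  ],
  "turn": [
    [0, 0, 0],
    [0, 0, 0],
    [0, 0, 0],
    [0, 0, 0],
    [0, 0, 0]
  ]
}}

```text
clock: 26.48
position: [0.4447, -0.0557, 0.178]
tool_rot: [-3.141, 0.003, 3.125]
force: [-0.3, -0.5, -0.7]
grip_width: 0.0373
```

```bash
python3 -c "
from h import *
st()
for tag,px in(('wrist0',[(232,115),(419,137)]),('w3',[(264,110),(496,145)])):
    c=plane(tag,px,.003);u=c[1]-c[0];deg=np.degrees(np.arctan2(u[1],u[0]));m=c.mean(0)[:2]+.069*np.array([u[1],-u[0]])/np.linalg.norm(u[:2])
    t=caddy(m,deg,.005,-.033);print(m,deg,caddy(m,deg,-.045,.039),t)
go(.6225,-.0170)"
```

```text
26.48 [ 0.4447 -0.0557  0.178 ] [-3.1406  0.0035  3.125 ] 0.0373 [-0.3 -0.5 -0.7]
[0.6197 0.0139] -6.815966131854263 (np.float64(0.5796627654277553), np.float64(0.05793571441585026)) (np.float64(0.6207643812913035), np.float64(-0.019489457029909656))
[0.6201 0.0131] -6.791988700873177 (np.float64(0.5800147305579214), np.float64(0.057138290702526795)) (np.float64(0.6211487441033802), np.float64(-0.02026967354949325))
cm tool x -17.71 y 4.17 yaw deg 179.05
```

{"fn": "arm_command", "kwargs": {
  "gripper": [3.4, 3.4, 3.4, 3.4, 3.4],
  "slide": [
    [-4, 1, 0],
    [-9, 2, 0],
    [-14, 3, 0],
    [-17.7, 4, 0],
    [-17.7, 4, 3]
  ],
  "turn": [
    [0, 0, 1],
    [0, 0, 3],
    [0, 0, 5],
    [0, 0, 5.7],
    [0, 0, 5.7]
  ]
}}

```text
clock: 27.1
position: [0.6241, -0.0167, 0.1458]
tool_rot: [3.14, 0.002, 3.027]
force: [-0.8, -0.0, -1.3]
grip_width: 0.0376
```

{"fn": "arm_command", "kwargs": {
  "gripper": [3.4, 3.4, 3.4],
  "slide": [
    [0, 0, 1.5],
    [0, 0, 1.5],
    [0, 0, 1.5]
  ],
  "turn": [
    [0, 0, 0],
    [0, 0, 0],
    [0, 0, 0]
  ]
}}

```text
clock: 27.48
position: [0.6218, -0.0183, 0.1321]
tool_rot: [-3.142, 0.001, 3.026]
force: [0.2, 0.4, -0.2]
grip_width: 0.0375
```

```bash
python3 -c "
from h import *
st();snap('wrist','w12')"
```

```text
27.48 [ 0.6218 -0.0183  0.1321] [-3.1416  0.0008  3.0262] 0.0375 [ 0.2  0.4 -0.2]
```

View pics/w12.png

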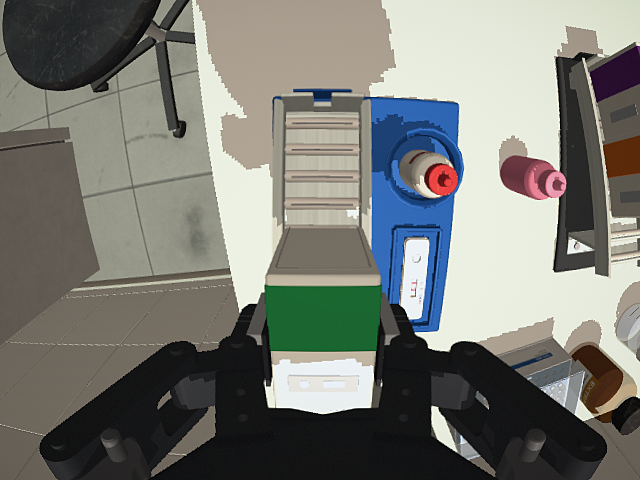

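{"fn": "arm_command", "kwargs": {
  "gripper": [3.4, 3.4, 3.4, 3.4],
  "slide": [
    [0, 0, 2],
    [0, 0, 4],
    [0, 0, 4.7],
    [0, 0, 4.7]
  ],
  "turn": [
    [0, 0, 0],
    [0, 0, 0],
    [0, 0, 0],
    [0, 0, 0]
  ]
}}

```text
clock: 28.02
position: [0.6213, -0.018, 0.0835]
tool_rot: [-3.142, -0.001, 3.027]
force: [0.3, 0.6, -0.3]
grip_width: 0.0374
```

{"fn": "arm_command", "kwargs": {
  "gripper": [5.2, 5.2, 5.2, 5.2, 5.2],
  "slide": [
    [0, 0, 0],
    [0, 0, 0],
    [0, 0, 0],
    [0, 0, 0],
    [0, 0, 0]
  ],
  "turn": [
    [0, 0, 0],
    [0, 0, 0],
    [0, 0, 0],
    [0, 0, 0],
    [0, 0, 0]
  ]
}}

```text
clock: 28.65
position: [0.6216, -0.0181, 0.0843]
tool_rot: [3.142, 0.0, 3.026]
force: [0.1, -0.5, -0.8]
grip_width: 0.0518
```

{"fn": "arm_command", "kwargs": {
  "gripper": [5.2, 5.2, 6.5, 6.5, 6.5],
  "slide": [
    [0, 0, -2],
    [0, 0, -6],
    [0, 0, -11],
    [0, 8, -14],
    [0, 10, -16]
  ],
  "turn": [
    [0, 0, 0],
    [0, 0, 0],
    [0, 0, 0],
    [0, 0, 0],
    [0, 0, 0]
  ]
}}

```text
clock: 29.28
position: [0.6329, 0.0834, 0.2469]
tool_rot: [3.141, 0.001, 3.027]
force: [0.4, 0.0, -0.9]
grip_width: 0.0648
```

{"fn": "arm_command", "kwargs": {
  "gripper": [6.5, 6.5, 6.5, 6.5],
  "slide": [
    [0, 0, 0],
    [0, 0, 0],
    [0, 0, 0],
    [0, 0, 0]
  ],
  "turn": [
    [0, 0, 0],
    [0, 0, 0],
    [0, 0, 0],
    [0, 0, 0]
  ]
}}

```text
clock: 29.78
position: [0.633, 0.0803, 0.244]
tool_rot: [-3.141, -0.001, 3.025]
force: [0.0, 0.4, -0.5]
grip_width: 0.0653
```

```bash
python3 -c "
from h import *
st();a=snap('wrist','w13');b=snap('side','s13');c=snap('scene','c13')
cv2.imwrite('pics/m13.png',np.hstack([a[:,120:520],np.vstack([cv2.resize(b[190:370,280:500],(400,240)),cv2.resize(c[180:300,225:425],(400,240))])]))"
```

```text
29.77 [0.633  0.0803 0.244 ] [-3.1413 -0.0006  3.0252] 0.0653 [ 0.   0.4 -0.5]
```

View pics/m13.png

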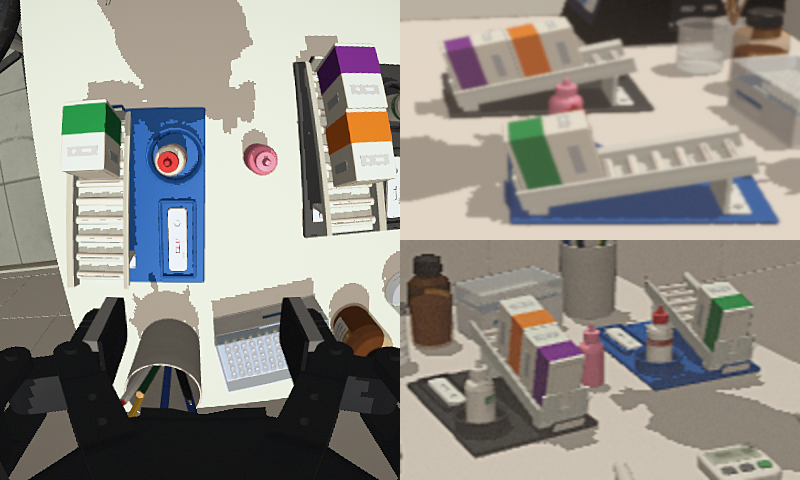

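```bash
python3 -c "
from workcell import job_done;print(job_done())"
```

```text
the job is handed in; nothing more can be done
None
```

Both kits are made up and the job is handed in, at about 30 s on the robot's clock. The arm was clear of everything and the gripper open.

- **Blue caddy:** the red-capped bottle is in the cup and the green carton has run down to the stop.
- **Grey caddy:** the white-capped, green-label bottle is in the cup. The purple carton is against the stop, with orange close up behind it.

The last pictures (wrist, side and scene) show both bottles upright and all three cartons straight on the rollers. I judged these final positions by eye and did not measure them against the millimetre limits.

No check failed. My position estimates from different views disagreed by up to about 8 mm (the white bottle early on), so I took a closer look before the grasps and on the first drop into each cup and lane. The orange carton was released using the lane position measured for purple. Measured wrist force stayed below about 13 N.

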